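# Re-rack the plug-in modules in reverse order

### The job

The second rack is wired from the other end, so move the four plug-in modules from the full rack into the empty aluminium rack in reverse order: the module at the left end of the full rack goes into the bay at the right end of the other, and so on along the row, one to a bay. Leave each standing upright on the floor of its bay, its long side front to back as it stands now, and let go of it.

Things in the scene. Friction and masses are not known exactly. Their poses are not given: they have to be found in the camera images.
- terminal_center (a point): Loose plug-in module, ~0.18 kg: light grey case 62 mm tall with two low black terminal strips with screws across its top (6 mm more). Case 50 mm along its x, 34 mm along y, flat upright sides, z up. Point: centre of the case, 31 mm above its underside. Stands in its cradle, x roughly along the rack's x. Grip across the 50 mm, above mid-height (neighbours are about 20 mm off on the other sides).
- finned_center (a point): Loose plug-in module, ~0.18 kg: black case 66 mm tall with bright metal cooling fins on top (14 mm more). Case 50 mm along its x, 34 mm along y, flat upright sides, z up. Point: centre of the case, 33 mm above its underside. Stands in its cradle, x roughly along the rack's x. Grip across the 50 mm, above mid-height (neighbours are about 20 mm off on the other sides).
- fused_center (a point): Loose plug-in module, ~0.18 kg: light grey case 80 mm tall, the tallest case, with two small round black fuse caps on top (9 mm more). Case 50 mm along its x, 34 mm along y, flat upright sides, z up. Point: centre of the case, 40 mm above its underside. Stands in its cradle, x roughly along the rack's x. Grip across the 50 mm, above mid-height (neighbours are about 20 mm off on the other sides).
- dial_center (a point): Loose plug-in module, ~0.18 kg: light grey case 70 mm tall with one larger round black dial, 28 mm across, on top (10 mm more). Case 50 mm along its x, 34 mm along y, flat upright sides, z up. Point: centre of the case, 35 mm above its underside. Stands in its cradle, x roughly along the rack's x. Grip across the 50 mm, above mid-height (neighbours are about 20 mm off on the other sides).
- cradle_terminal: Fixed black open-topped cradle in the full rack where the terminal module starts. 78 mm along x by 56 mm along y; floor 4 mm, side walls 12 mm, front and rear rims 9 mm above its origin. Origin: centre of its underside; axes parallel to the full rack's.
- cradle_finned: Fixed black open-topped cradle in the full rack where the finned module starts. 78 mm along x by 56 mm along y; floor 4 mm, side walls 12 mm, front and rear rims 9 mm above its origin. Origin: centre of its underside; axes parallel to the full rack's.
- cradle_fused: Fixed black open-topped cradle in the full rack where the fused module starts. 78 mm along x by 56 mm along y; floor 4 mm, side walls 12 mm, front and rear rims 9 mm above its origin. Origin: centre of its underside; axes parallel to the full rack's.
- cradle_dial: Fixed black open-topped cradle in the full rack where the dial module starts. 78 mm along x by 56 mm along y; floor 4 mm, side walls 12 mm, front and rear rims 9 mm above its origin. Origin: centre of its underside; axes parallel to the full rack's.
- full_rack: Fixed grey painted rack, 90 mm (x) by 248 mm (y), holding four cradles with the modules in any order; cradle origins 6 mm, module undersides 10 mm above the bench. Cradles along its y at y = +84, +28, -28, -84 mm, x = 0 (+y: left end seen from the robot). End plates 40 mm high at y = +-122. Origin: centre of its underside, on the bench; x to the rear, z up.
- empty_rack: Fixed aluminium rack, 90 (x) by 248 mm (y), green board behind it to x = 96. Four bays, 52 mm (y) by 70 mm (x) inside, floors 10 mm, fences 18 mm, front and rear rims 15 mm above the bench. Bays along its y at y = +84, +28, -28, -84 mm, x = 0 (+y: left end seen from the robot). End plates 40 mm high at y = +-122. Origin: centre of its underside, on the bench; x to the rear, z up.
Things that resemble listed ones, but are neither listed nor needed, are in the scene too. What is shaped like the part that bears finned_center but green or yellow is not meant.

How it is judged:
By the outcome, as a careful person would: the job done as asked, in the order asked, and still so for the second after the job is handed in, with the robot touching nothing.
It also fails if it takes over 115 s, if anything falls off the work surface, if the arm or the gripper's body presses on something with over 40 N, if the wrist force passes 120 N, or if a joint passes its speed limit or range.

### The arm

A 6-joint arm with a two-finger parallel gripper is mounted at the origin on the work surface. World frame = base frame: x ahead of the robot, y to its left, z up, the work surface at z = 0. Lengths are in mm, angles in rad, forces in N, time in s.
With the tool pointing down it reaches from about 275 to 750 mm from the base axis. Payload 10.2 kg.
Tool frame: the origin (TCP) lies at the centre of the arm's flange, where the gripper is bolted on; the fingertips stand ctrl.tip_reach ahead of it and the grasp point (between the pads) lies 155 mm ahead of it (ctrl.tip_reach is the distance from the TCP to the fingertips, in mm); z points along the fingers, y is the direction in which the jaws open and shut (so a half turn about z gives the same grasp; the last joint's range is limited). The gripper opens to 85 mm and grips with 20 to 120 N. Pads are 22 mm wide; open, the fingers measure 114 mm over their backs; the gripper's body (76 mm by 85 mm) begins 54 mm behind the grasp point. The pads swing forward as they close: fully open they stand 13 mm farther back than shut.
Start: joints at [-1.331, 0.313, 1.498, -0, 1.331, -0.223], TCP at [234.378, -469.786, 404.694] pointing down, gripper open.
Joint ranges: [-2.94, 2.94], [-0.97, 2.17], [0.19, 2.56], [-1.23, 4.37], [0.02, 3.11], [-2.88, 2.88]. Speed limits (rad/s): [2.39, 2.39, 3.01, 3.14, 3.14, 3.14].

### API

Orientations are given as a unit quaternion [w, x, y, z].
In Python, from rig import ctrl, viewer gives the robot as it stands.
- The arm moves only by the tool drive_tool, never from a script. Its argument "rows" is a list that holds one entry, the list of rows, each a list of 6 numbers: the shift along the world's x, y, z normalised to -1 to 1, where 1 is 0.1 m, then the turn, a rotation vector about the world's x, y, z normalised to -1 to 1, where 1 is 90 degrees. A call has 1 to 10 rows; each row is the pose to reach, as a shift and turn from the pose measured when the call began; what a row does not reach only later rows make up. A row lasts 1/8 s, in which the tool goes at most 62.5 mm and 10.7 degrees, less where a joint would pass 70% of its speed; a pose out of reach is approached as far as the arm can. A call with a number of a shift or a turn outside -1 to 1 is refused whole. A call with a gripper value outside its range is refused whole. "fingers" is the opening, from -1 (shut) to 1 (fully open), set as the call begins (left out, the last holds). The fingers move at their own pace and stop on an object; "force" is the grip in N (left out, the last holds). Time passes only in rows, so rows that repeat a pose let the fingers close. It gives the time, the measured TCP pose, the force and the opening at its end, in the units of the state.
- ctrl.sense(): the state, without advancing time (a new reading comes with each control period).
- viewer.capture(name): name is "side" or "top" or "wrist"; returns the picture (420x560x3 uint8, red, green, blue); there is no depth.
- viewer.calibration(name): a dict with "mtx" (3x3 intrinsics, pixels), "dist_coeffs" ([k1, k2, p1, p2, k3] as OpenCV has them; the pictures are not rectified), "extrinsics" (4x4, takes a point from camera to world coordinates). Camera axes: x right, y up, looking along -z (the intrinsics and any distortion apply to the point x, -y, -z); pixel columns grow to the right and rows downward; lengths in mm; the calibration is good to about 2 mm. A picture is of the moment at which its call begins: read the wrist's pose just before it. calibration takes no time and is no camera call; for the wrist camera it gives the pose at the moment of the call.
- ctrl.finish_job(): hands the job in, once; it reports no verdict.
The state is a dict: "time_s": time; "joints": joint angles; "dq": joint speeds; "tau": joint torques, N m; "eef_pos": TCP position; "ee_rot": TCP orientation; "force": force on the tool from outside, world axes, zero at the start; "wrist_torque": the same for the moment, N m; "grip_width": opening from 0.0 (shut) to 1.0 (fully open).
Only numpy, scipy, OpenCV 4.12 (cv2) and the standard library are available. Lean on these libraries where they do the work, as an engineer would, in place of code of your own. Each camera call takes 0.05 s, during which the arm holds its last target.

## Working session

There is one attempt and no reset: what is moved stays moved. The work goes in short steps, Python scripts to look and compute and a tool call to move; the robot and the scene stay as the last step left them, time stands still between calls to the robot, and variables do not carry over. Pictures are saved under pics/ and viewed, and the job is handed in when it is done.

Besides the shell and the picture viewer there is one more tool, called after "Request:" in YAML: its name, and indented under it one key for each argument. drive_tool: Moves the arm, as the interface text tells. Scaled input: -1 to 1 covers 0.1 m each way for a shift and 90 degrees each way for a turn. Its arguments: {"type":"object","properties":{"rows":{"type":"array","items":{"type":"array","items":{"type":"array","items":{"type":"number"}}}},"fingers":{"type":"number"},"force":{"type":"number"}},"required":["rows"]}

```bash
mkdir -p pics; ls; python3 - <<'E'
from rig import ctrl, viewer
import cv2
print(ctrl.sense(), ctrl.tip_reach)
for n in ("side","top","wrist"):
    c=viewer.calibration(n); im=viewer.capture(n)
    cv2.imwrite(f"pics/{n}0.png",im[:,:,::-1]); print(n,c)
E
```

```text
pics
{'time_s': 0.0, 'joints': array([-1.33137329e+00,  3.13460442e-01,  1.49841813e+00,  3.13483870e-05,
        1.33101776e+00, -2.23383367e-01]), 'dq': array([-1.91724470e-03,  6.58868051e-05, -1.69059298e-04,  2.34078984e-04,
       -5.71515016e-04, -1.15088251e-03]), 'tau': array([ 3.34815013e-04, -4.12267613e+01, -2.59744012e+01, -1.80356988e-04,
        4.08674794e-03,  1.43564034e-05]), 'eef_pos': array([ 234.38325497, -469.73919669,  404.13672522]), 'ee_rot': array([-6.51940370e-04,  9.73346187e-01,  2.29339868e-01,  9.99525704e-06]), 'force': array([-0.11447303,  0.29436149, -0.00918409]), 'wrist_torque': array([ 0.01753664, -0.01371126,  0.01029238]), 'grip_width': 1.0030338415798046} 173.4
side {'mtx': array([[415.04814362,   0.        , 276.52215055],
       [  0.        , 415.04814362, 207.36941094],
       [  0.        ,   0.        ,   1.        ]]), 'dist_coeffs': array([-0.12946253,  0.        ,  0.        ,  0.        ,  0.        ]), 'extrinsics': array([[-8.56694746e-01,  3.23812339e-01, -4.01521708e-01,
         2.02373462e+02],
       [-5.15799469e-01, -5.30223
[... 749 characters left out ...]
       [ 0.00000000e+00,  0.00000000e+00,  0.00000000e+00,
         1.00000000e+00]])}
wrist {'mtx': array([[297.61342683,   0.        , 282.31860658],
       [  0.        , 297.61342683, 211.48332202],
       [  0.        ,   0.        ,   1.        ]]), 'dist_coeffs': array([-0.06344263,  0.        ,  0.        ,  0.        ,  0.        ]), 'extrinsics': array([[ 4.46212256e-01,  8.55083128e-01,  2.64059589e-01,
         3.03886373e+02],
       [-8.94926846e-01,  4.26593216e-01,  1.30859348e-01,
        -4.36116113e+02],
       [-7.50408751e-04, -2.94705060e-01,  9.55587968e-01,
         3.73012397e+02],
       [ 0.00000000e+00,  0.00000000e+00,  0.00000000e+00,
         1.00000000e+00]])}
```

View pics/top0.png

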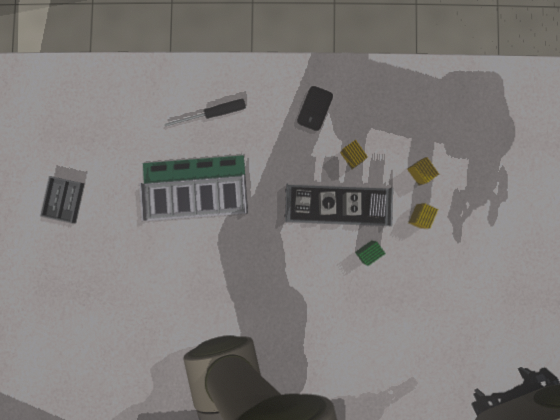

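View pics/side0.png

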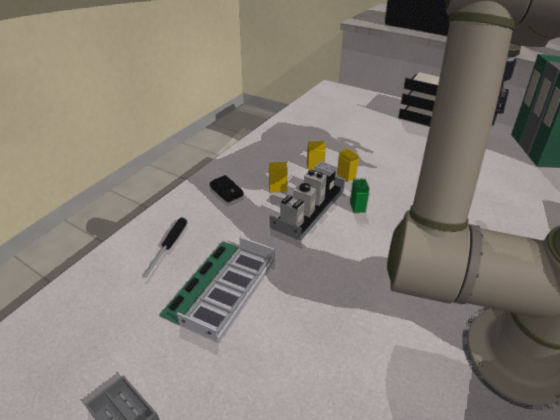

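View pics/wrist0.png

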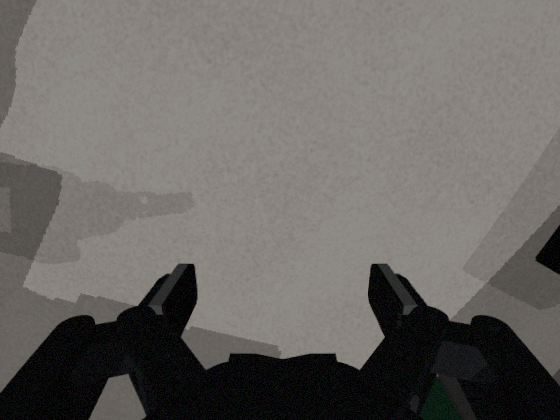

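The top view shows the full rack at px (288–390, 183–224), with terminal, dial, fused and finned modules from left to right. The empty rack is at (143–247, 178–220), its green board behind it. Look-alikes are the three yellow finned blocks (354,153), (423,171), (424,216), the green one (370,252), and a small dark rack (63,198). I'll check with an enlarged crop.

```bash
python3 - <<'E'
import cv2
im=cv2.imread("pics/top0.png")
cv2.imwrite("pics/top0_full.png",cv2.resize(im[140:270,275:445],None,fx=4.6,fy=4.6,interpolation=cv2.INTER_CUBIC))
cv2.imwrite("pics/top0_empty.png",cv2.resize(im[145:230,130:260],None,fx=6,fy=6,interpolation=cv2.INTER_CUBIC))
E
```

```text
(no output)
```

View pics/top0_full.png

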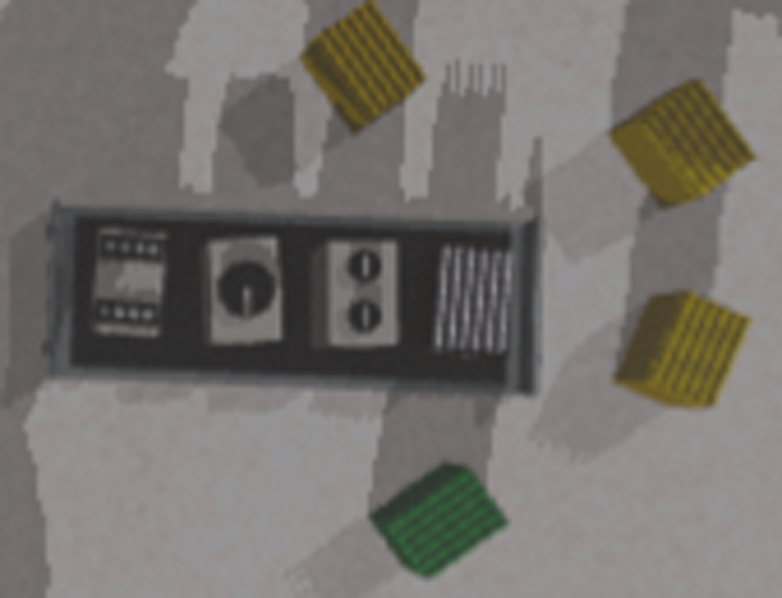

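View pics/top0_empty.png

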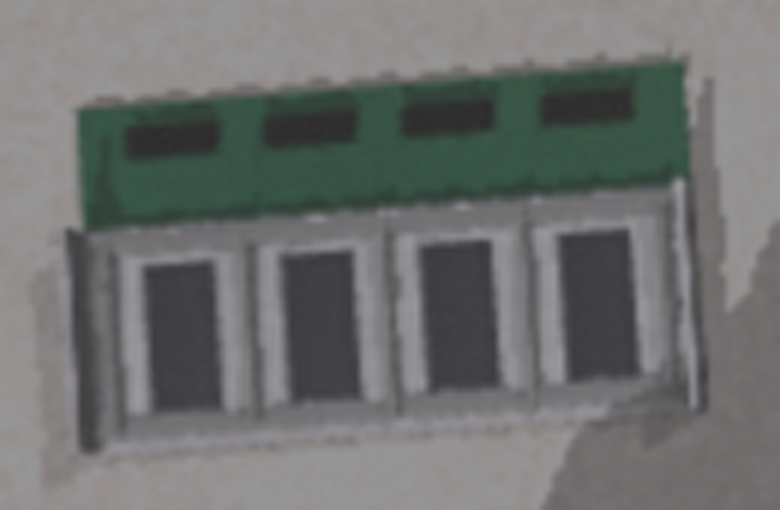

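```bash
cat > h.py <<'E'
import numpy as np, cv2
from scipy.spatial.transform import Rotation as R
def px2w(c,uv,z):
    p=cv2.undistortPoints(np.array(uv,float).reshape(-1,1,2),c["mtx"],c["dist_coeffs"]).reshape(-1,2)
    E=c["extrinsics"]; z=np.broadcast_to(z,len(p))
    d=np.c_[p[:,0],-p[:,1],-np.ones(len(p))]@E[:3,:3].T
    o=E[:3,3]; return o+d*((z-o[2])/d[:,2])[:,None]
def w2px(c,P):
    E=c["extrinsics"]; q=(np.atleast_2d(P)-E[:3,3])@E[:3,:3]
    q=q*[1,-1,-1]
    return cv2.projectPoints(q.reshape(-1,1,3),np.zeros(3),np.zeros(3),c["mtx"],c["dist_coeffs"])[0].reshape(-1,2)
def quat(s):
    w,x,y,z=s["ee_rot"]; return R.from_quat([x,y,z,w])
E
python3 - <<'E'
from h import *; from rig import ctrl,viewer
c=viewer.calibration("top")
e=np.array([(183,337),(322,327),(460,316),(598,305)])/6+[130,145]-.4
P=px2w(c,e,10);print(P.round(1), P.mean(0).round(1)); d=P[0]-P[3]; print("yaw",np.arctan2(-d[0],d[1]))
f=np.array([(131,282),(245,290),(364,293),(475,299)])/4.6+[275,140]-.4
P=px2w(c,f,[78,80,90,90]);print(P.round(1),P.mean(0).round(1)); d=P[0]-P[3]; print("yaw",np.arctan2(-d[0],d[1]))
y=np.array([(362,65),(682,142),(685,350),(442,520)])/4.6+[275,140]
print(px2w(c,y,80).round(0))
print(R.as_matrix(quat(ctrl.sense())).round(3))
E
```

```text
[[575.7 241.2  10. ]
 [580.5 185.   10. ]
 [585.7 129.5  10. ]
 [590.8  74.2  10. ]] [583.2 157.5  10. ]
yaw 0.0902146809747729
[[ 577.  -100.7   78. ]
 [ 573.8 -156.2   80. ]
 [ 572.7 -212.7   90. ]
 [ 570.5 -266.2   90. ]] [ 573.5 -184.    84.5]
yaw -0.038936188773953585
[[ 684. -213.   80.]
 [ 648. -370.   80.]
 [ 547. -371.   80.]
 [ 463. -254.   80.]]
[[ 0.895  0.446 -0.   ]
 [ 0.446 -0.895  0.001]
 [ 0.    -0.001 -1.   ]]
```

Request:
drive_tool:
  rows:
    - [[0.5, 0.42, 0, 0, 0, 0.1], [1, 0.84, 0, 0, 0, 0.2], [1, 0.84, 0, 0, 0, 0.23]]
  fingers: 1
  force: 50

```text
time_s: 0.52
eef_pos: [336.5, -383.5, 404.2]
ee_rot: [-0.001, 0.915, 0.404, 0.0]
force: [0.1, -0.5, -0.2]
grip_width: 0.998
```

Request:
drive_tool:
  rows:
    - [[0.5, 0.42, 0, 0, 0, 0.1], [1, 0.84, 0, 0, 0, 0.2], [1, 0.84, 0, 0, 0, 0.23]]

```text
time_s: 0.9
eef_pos: [438.1, -297.8, 404.0]
ee_rot: [-0.001, 0.826, 0.564, 0.0]
force: [-0.4, 0.2, 0.3]
grip_width: 0.998
```

Request:
drive_tool:
  rows:
    - [[0.5, 0.42, 0, 0, 0, 0.1], [1, 0.84, 0, 0, 0, 0.2], [1, 0.84, 0, 0, 0, 0.23]]

```text
time_s: 1.27
eef_pos: [539.4, -212.7, 403.4]
ee_rot: [-0.001, 0.709, 0.705, -0.0]
force: [-0.7, -0.8, -0.3]
grip_width: 1.002
```

Request:
drive_tool:
  rows:
    - [[0.34, 0.3, 0, 0, 0, -0.02], [0.34, 0.3, 0, 0, 0, -0.02]]

```text
time_s: 1.52
eef_pos: [574.0, -182.7, 402.8]
ee_rot: [-0.001, 0.72, 0.694, -0.0]
force: [-0.7, -0.8, 0.7]
grip_width: 0.999
```

```bash
python3 - <<'E'
from h import *; from rig import ctrl,viewer
import pickle
c=viewer.calibration("wrist"); s=ctrl.sense(); im=viewer.capture("wrist")
pickle.dump((c,s),open("w1.pkl","wb")); cv2.imwrite("pics/w1.png",im[:,:,::-1]); print(s["eef_pos"],c["extrinsics"])
cv2.imwrite("pics/w1_crop.png",cv2.resize(im[60:330,130:430,::-1],None,fx=2.2,fy=2.2,interpolation=cv2.INTER_CUBIC))
E
```

```text
[ 573.98151658 -182.67592317  402.83913692] [[ 9.99263945e-01  3.55954991e-02  1.43013777e-02  5.79157391e+02]
 [-3.82240974e-02  9.55387198e-01  2.92872361e-01 -1.07555080e+02]
 [-3.23841526e-03 -2.93203448e-01  9.56044586e-01  3.71750989e+02]
 [ 0.00000000e+00  0.00000000e+00  0.00000000e+00  1.00000000e+00]]
```

View pics/w1.png

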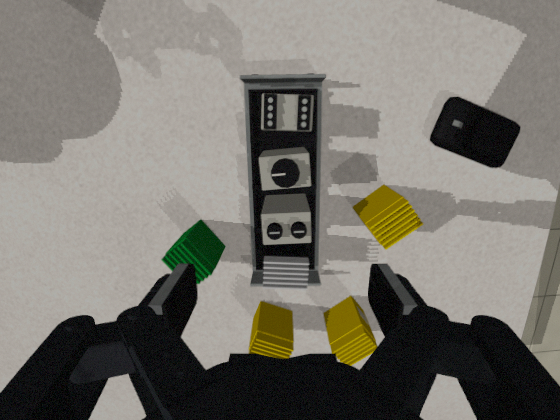

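```bash
python3 - <<'E'
import cv2
im=cv2.imread("pics/w1.png")
cv2.imwrite("pics/w1_c.png",cv2.resize(im[65:185,235:340],None,fx=5,fy=5,interpolation=cv2.INTER_CUBIC))
cv2.imwrite("pics/w1_d.png",cv2.resize(im[180:300,235:340],None,fx=5,fy=5,interpolation=cv2.INTER_CUBIC))
E
```

```text
(no output)
```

View pics/w1_c.png

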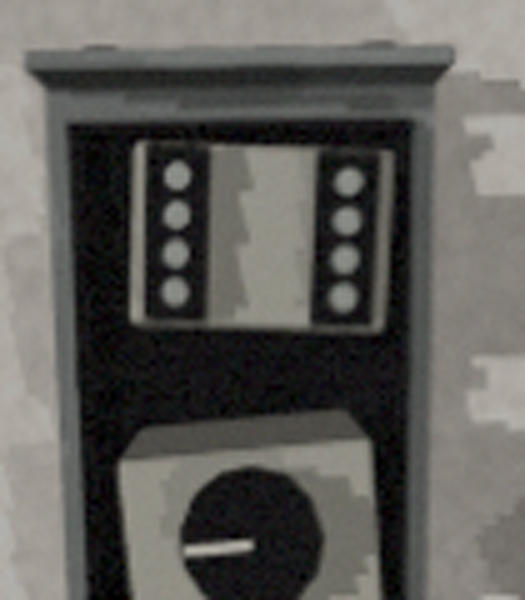

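View pics/w1_d.png

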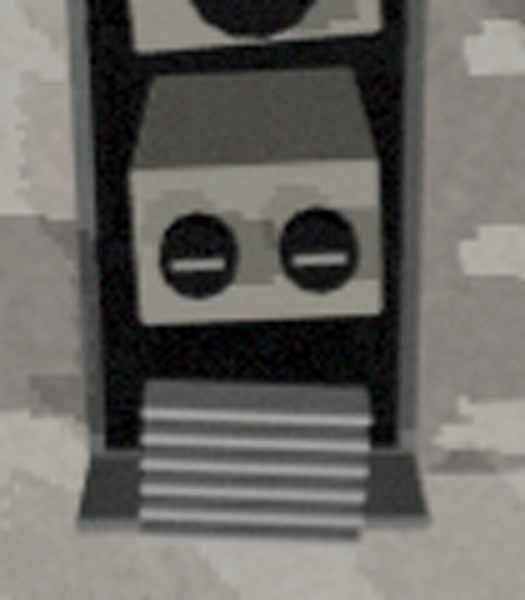

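```bash
python3 - <<'E'
from h import *; import pickle
c,s=pickle.load(open("w1.pkl","rb"))
C=lambda a:np.array(a)/5+[235,65]-.4
D=lambda a:np.array(a)/5+[235,180]-.4
for n,uv,z in (("term",C([(135,143),(393,150),(384,330),(132,322)]),72),
 ("dial",np.r_[C([(120,462),(372,438)]),D([(382,33),(134,50)])],80),
 ("fused",D([(132,170),(378,158),(382,310),(143,324)]),90),
 ("finned",D([(142,414),(372,412),(362,517),(142,517)]),90)):
    P=px2w(c,uv,z)[:,:2]; m=P.mean(0); x=(P[1]-P[0]+P[2]-P[3])/2; y=(P[0]-P[3]+P[1]-P[2])/2
    print(n,m.round(1),"size",np.linalg.norm(x).round(1),np.linalg.norm(y).round(1),"yaw deg",np.degrees([np.arctan2(x[1],x[0]),np.arctan2(-y[0],y[1])]).round(1))
R0=px2w(c,np.r_[C([(27,53),(453,47)]),D([(428,520),(78,520)])],40); print(R0.round(1),R0.mean(0))
E
```

```text
term [582.8 -99.6] size 49.1 33.3 yaw deg [-3.8 -4. ]
dial [ 579.  -155.8] size 49.5 33.2 yaw deg [2.5 2.1]
fused [ 578.3 -211.4] size 49.0 32.9 yaw deg [1.1 0.7]
finned [ 575.7 -261.9] size 47.7 24.8 yaw deg [-1.8 -4.4]
[[ 536.   -59.9   40. ]
 [ 624.2  -62.1   40. ]
 [ 618.5 -306.4   40. ]
 [ 529.9 -303.1   40. ]] [ 577.1468475  -182.88240042   40.        ]
```

Request:
drive_tool:
  rows:
    - [[0.03, 0.42, -0.45, 0, 0, -0.02], [0.065, 0.83, -0.9, 0, 0, -0.02], [0.065, 0.83, -0.9, 0, 0, -0.02]]

```text
time_s: 1.95
eef_pos: [578.5, -100.1, 309.9]
ee_rot: [-0.005, 0.731, 0.682, -0.002]
force: [-0.1, -0.3, 0.7]
grip_width: 1.002
```

```bash
python3 - <<'E'
from h import *; from rig import ctrl,viewer
s=ctrl.sense(); im=viewer.capture("wrist"); cv2.imwrite("pics/w2.png",im[:,:,::-1]); print(s["eef_pos"])
E
```

```text
[ 578.54680961 -100.09504214  309.90417481]
```

View pics/w2.png

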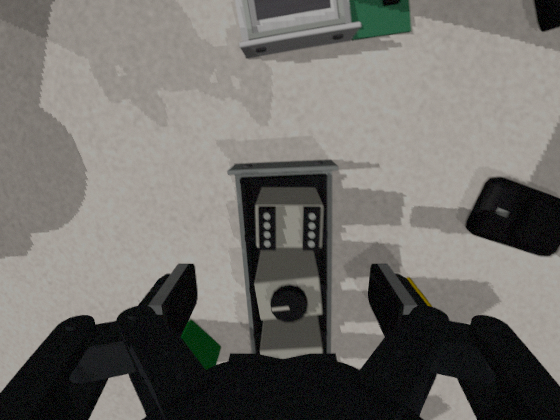

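```bash
python3 - <<'E'
from h import *; from rig import ctrl,viewer
c=viewer.calibration("wrist")
P=px2w(c,[(257,207),(322,207),(323,248),(257,248)],72);print(P.round(1),P.mean(0))
E=c["extrinsics"];print(E[:3,3])
E
```

```text
[[ 562.6  -85.8   72. ]
 [ 610.1  -89.    72. ]
 [ 609.9 -121.8   72. ]
 [ 559.5 -118.3   72. ]] [ 585.54309054 -103.72060395   72.        ]
[586.63941342 -26.48889452 281.20426346]
```

Request:
drive_tool:
  rows:
    - [[0.02, 0, -0.5, 0, 0, 0], [0.045, -0.015, -1.0, 0, 0, 0], [0.045, -0.015, -1.0, 0, 0, 0]]

```text
time_s: 2.38
eef_pos: [582.9, -104.9, 210.9]
ee_rot: [-0.004, 0.732, 0.681, -0.002]
force: [-0.3, -0.2, 1.0]
grip_width: 1.003
```

Request:
drive_tool:
  rows:
    - [[0, 0, 0, 0, 0, 0], [0, 0, 0, 0, 0, 0], [0, 0, 0, 0, 0, 0], [0, 0, 0, 0, 0, 0], [0, 0, 0, 0, 0, 0]]
  fingers: -1
  force: 50

```text
time_s: 3.0
eef_pos: [583.3, -105.4, 213.4]
ee_rot: [-0.002, 0.732, 0.681, -0.002]
force: [-2.0, -1.7, 6.6]
grip_width: 0.576
```

Request:
drive_tool:
  rows:
    - [[0, 0, 0.3, 0, 0, 0], [0, 0, 0.7, 0, 0, 0], [0, 0, 1.0, 0, 0, 0], [0, 0, 1.0, 0, 0, 0]]

```text
time_s: 3.5
eef_pos: [583.4, -105.5, 316.5]
ee_rot: [0.0, 0.732, 0.681, -0.001]
force: [0.3, 0.9, -2.5]
grip_width: 0.579
```

```bash
python3 - <<'E'
from h import *; from rig import ctrl,viewer
s=ctrl.sense(); c=viewer.calibration("wrist"); im=viewer.capture("wrist"); cv2.imwrite("pics/w3.png",im[:,:,::-1]); print(s["eef_pos"],s["force"],s["grip_width"])
im=viewer.capture("side"); cv2.imwrite("pics/s3.png",cv2.resize(im[100:360,100:420,::-1],None,fx=2.3,fy=2.3))
import pickle; pickle.dump((c,s),open("w3.pkl","wb"))
E
```

```text
[ 583.43367006 -105.49972772  316.48324349] [ 0.31624965  0.86826859 -2.52102643] 0.5788295107159608
```

View pics/w3.png

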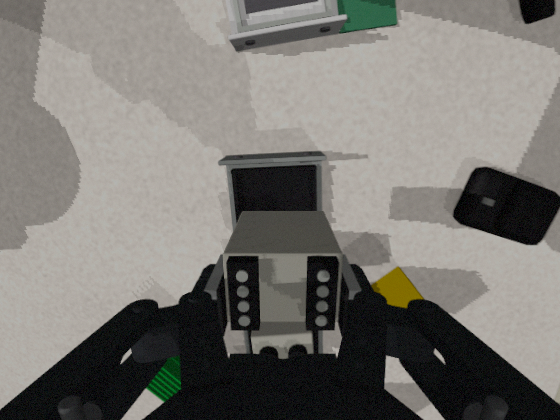

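View pics/s3.png

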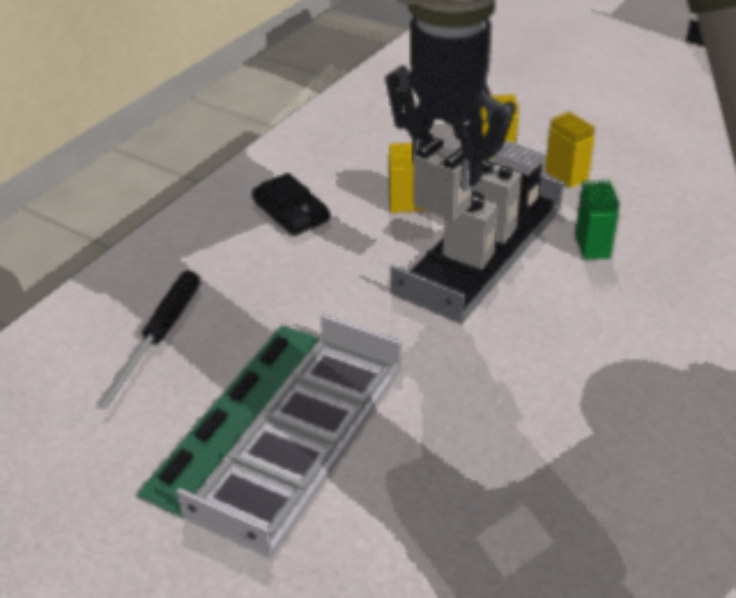

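```bash
python3 - <<'E'
from h import *; import pickle
c,s=pickle.load(open("w3.pkl","rb"))
P=px2w(c,[(229,254),(338,252)],175); print(P.round(1),s["eef_pos"])
# racks plate
print(px2w(c,[(233,40),(344,19)],40).round(1), px2w(c,[(220,160),(327,156)],40).round(1))
E
```

```text
[[565.7 -81.2 175. ]
 [610.  -83.5 175. ]] [ 583.43367006 -105.49972772  316.48324349]
[[558.5  30.   40. ]
 [641.7  38.5  40. ]] [[537.6 -58.5  40. ]
 [625.4 -61.7  40. ]]
```

```bash
python3 - <<'E'
import cv2
im=cv2.imread("pics/w3.png")
cv2.imwrite("pics/w3_c.png",cv2.resize(im[195:375,195:375],None,fx=3.3,fy=3.3,interpolation=cv2.INTER_CUBIC))
E
```

```text
(no output)
```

View pics/w3_c.png

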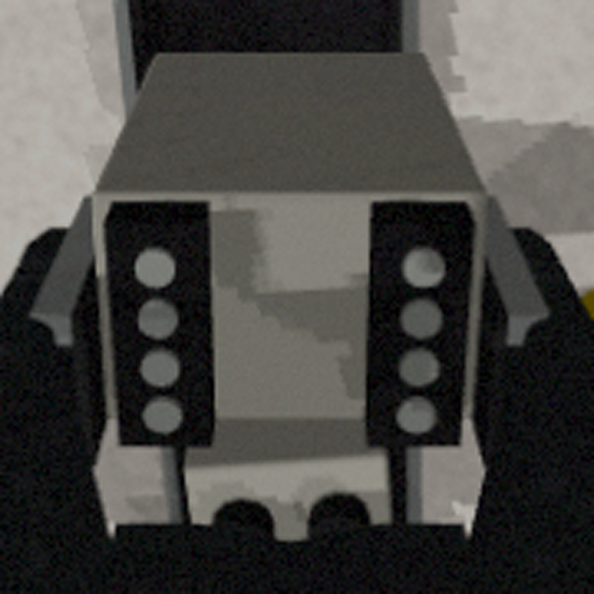

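```bash
python3 - <<'E'
from h import *; import pickle
c,s=pickle.load(open("w3.pkl","rb"))
f=lambda a:np.array(a)/3.3+195-.35
for z in (165,170,175,180): print(z,px2w(c,f([(93,193),(487,191),(473,418),(108,418)]),z)[:,:2].round(1).tolist())
for z in (108,113,118): print(z,px2w(c,f([(150,52),(425,52)]),z)[:,:2].round(1).tolist())
E
```

```text
165 [[560.7, -85.1], [613.6, -88.7], [611.2, -125.1], [557.9, -121.3]]
170 [[562.0, -82.9], [612.6, -86.3], [610.4, -121.2], [559.3, -117.5]]
175 [[563.3, -80.6], [611.7, -83.8], [609.6, -117.3], [560.7, -113.7]]
180 [[564.5, -78.3], [610.8, -81.4], [608.8, -113.3], [562.1, -110.0]]
108 [[560.9, -82.8], [612.7, -86.5]]
113 [[561.8, -81.3], [612.1, -85.0]]
118 [[562.6, -79.8], [611.5, -83.4]]
```

Request:
drive_tool:
  rows:
    - [[0.02, 0.4, 0, 0, 0, 0.05], [0.04, 0.9, 0, 0, 0, 0.1], [0.04, 0.9, 0, 0, 0, 0.1]]

```text
time_s: 3.98
eef_pos: [586.7, -12.5, 311.4]
ee_rot: [-0.004, 0.675, 0.738, -0.003]
force: [0.6, -0.9, -2.6]
grip_width: 0.579
```

```bash
python3 - <<'E'
from h import *; from rig import ctrl,viewer
s=ctrl.sense(); c=viewer.calibration("wrist"); im=viewer.capture("wrist"); cv2.imwrite("pics/w4.png",im[:,:,::-1]); print(s["eef_pos"],s["force"],s["grip_width"])
cv2.imwrite("pics/w4_c.png",cv2.resize(im[0:220,160:420,::-1],None,fx=3,fy=2.7,interpolation=cv2.INTER_CUBIC))
import pickle; pickle.dump((c,s),open("w4.pkl","wb"))
E
```

```text
[586.70017262 -12.54555216 311.40644636] [ 0.59439878 -0.90200218 -2.63053055] 0.5793597210425105
```

View pics/w4_c.png

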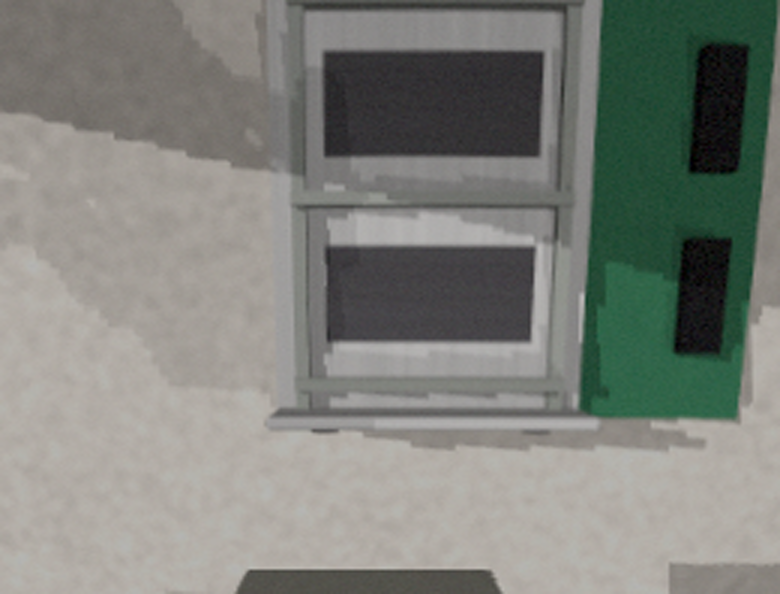

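```bash
python3 - <<'E'
from h import *; import pickle
c,s=pickle.load(open("w4.pkl","rb"))
f=lambda a:np.array(a)/[3,2.7]+[160,0]-.35
P=px2w(c,f([(328,246),(534,244),(532,341),(327,342)]),10);print(P[:,:2].round(1).tolist(),P.mean(0))
P=px2w(c,f([(324,51),(543,51),(541,155),(324,157)]),10);print(P[:,:2].round(1).tolist(),P.mean(0))
print(px2w(c,f([(265,418),(600,418)]),40))
E
```

```text
[[565.9, 85.9], [624.2, 91.8], [627.6, 62.2], [567.9, 56.4]] [596.43638209  74.08482065  10.        ]
[[560.4, 141.8], [619.5, 147.2], [622.7, 118.0], [562.8, 111.9]] [591.36459137 129.70958529  10.        ]
[[554.67568148  33.83743242  40.        ]
 [643.7444277   42.00648214  40.        ]]
```

Request:
drive_tool:
  rows:
    - [[0.03, 0.42, -0.1, 0, 0, 0], [0.06, 0.83, -0.2, 0, 0, 0], [0.06, 0.83, -0.3, 0, 0, 0], [0.06, 0.83, -0.4, 0, 0, 0]]

```text
time_s: 4.53
eef_pos: [592.9, 67.6, 270.5]
ee_rot: [-0.004, 0.676, 0.737, -0.003]
force: [-0.2, 0.0, -2.3]
grip_width: 0.577
```

Request:
drive_tool:
  rows:
    - [[0, 0.03, -0.25, 0, 0, 0], [0, 0.04, -0.45, 0, 0, 0], [0, 0.04, -0.52, 0, 0, 0], [0, 0.04, -0.52, 0, 0, 0]]

```text
time_s: 5.03
eef_pos: [593.0, 70.7, 218.3]
ee_rot: [-0.004, 0.677, 0.736, -0.003]
force: [-0.0, 0.3, -2.0]
grip_width: 0.574
```

```bash
python3 - <<'E'
from h import *; from rig import ctrl,viewer
s=ctrl.sense(); c=viewer.calibration("wrist"); im=viewer.capture("wrist"); cv2.imwrite("pics/w5.png",im[:,:,::-1]); print(s["eef_pos"],s["force"],s["grip_width"])
im=viewer.capture("side"); cv2.imwrite("pics/s5.png",cv2.resize(im[150:360,120:340,::-1],None,fx=2.8,fy=2.8))
E
```

```text
[592.97868134  70.73623017 218.33562805] [-0.02093887  0.3323446  -1.95707998] 0.5741083697359655
```

View pics/w5.png

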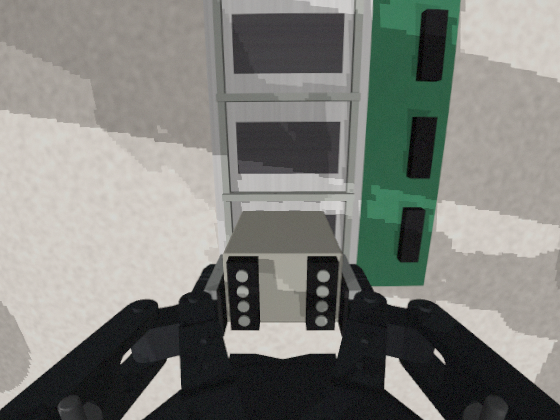

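View pics/s5.png

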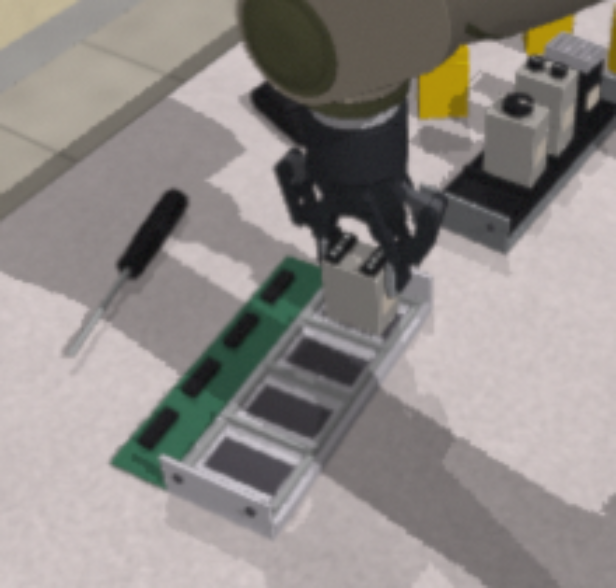

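Request:
drive_tool:
  rows:
    - [[0, 0, -0.03, 0, 0, 0], [0, 0, -0.05, 0, 0, 0], [0, 0, -0.05, 0, 0, 0]]

```text
time_s: 5.5
eef_pos: [593.1, 71.1, 214.2]
ee_rot: [-0.003, 0.676, 0.736, -0.003]
force: [-0.8, 0.4, -2.4]
grip_width: 0.579
```

Request:
drive_tool:
  rows:
    - [[0, 0, -0.02, 0, 0, 0], [0, 0, -0.03, 0, 0, 0], [0, 0, -0.03, 0, 0, 0]]

```text
time_s: 5.88
eef_pos: [593.2, 71.2, 213.4]
ee_rot: [-0.003, 0.676, 0.737, -0.003]
force: [-9.6, -0.3, 17.7]
grip_width: 0.574
```

Request:
drive_tool:
  rows:
    - [[0, 0, 0, 0, 0, 0], [0, 0, 0, 0, 0, 0], [0, 0, 0, 0, 0, 0], [0, 0, 0, 0, 0, 0]]
  fingers: 1

```text
time_s: 6.38
eef_pos: [593.2, 71.2, 213.2]
ee_rot: [-0.003, 0.676, 0.737, -0.003]
force: [0.1, -0.3, 0.4]
grip_width: 1.0
```

Request:
drive_tool:
  rows:
    - [[0, 0, 0.3, 0, 0, 0], [0, 0, 0.8, 0, 0, 0], [0, 0, 1, 0, 0, 0]]

```text
time_s: 6.75
eef_pos: [593.4, 71.2, 316.1]
ee_rot: [-0.001, 0.676, 0.737, -0.002]
force: [0.2, -0.3, -1.0]
grip_width: 1.0
```

```bash
python3 - <<'E'
from h import *; from rig import ctrl,viewer
s=ctrl.sense(); c=viewer.calibration("wrist"); im=viewer.capture("wrist"); cv2.imwrite("pics/w6.png",im[:,:,::-1]); print(s["eef_pos"],s["force"],s["grip_width"],s["time_s"])
E
```

```text
[593.39938209  71.19215081 316.06711373] [ 0.19768209 -0.31094553 -0.99711188] 0.9995829859716171 6.75
```

View pics/w6.png

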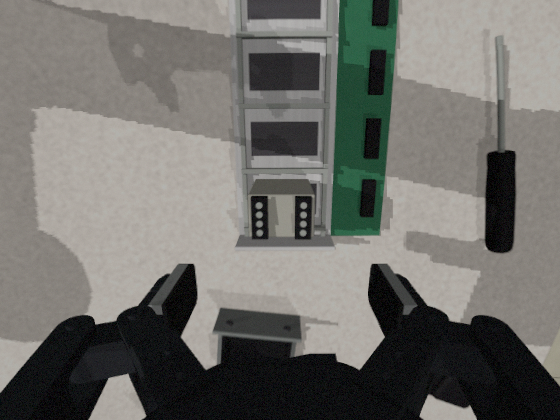

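Request:
drive_tool:
  rows:
    - [[-0.05, -0.5, 0, 0, 0, 0], [-0.1, -1, 0, 0, 0, -0.03], [-0.1, -1, 0, 0, 0, -0.03]]

```text
time_s: 7.18
eef_pos: [583.3, -31.6, 316.8]
ee_rot: [-0.001, 0.695, 0.719, -0.001]
force: [0.6, 1.2, -0.2]
grip_width: 1.001
```

Request:
drive_tool:
  rows:
    - [[-0.04, -0.5, 0, 0, 0, 0], [-0.07, -1, 0, 0, 0, 0], [-0.07, -1, 0, 0, 0, 0]]

```text
time_s: 7.55
eef_pos: [576.1, -133.7, 316.0]
ee_rot: [-0.001, 0.696, 0.718, -0.002]
force: [0.5, -0.4, 0.5]
grip_width: 0.998
```

Request:
drive_tool:
  rows:
    - [[0, -0.12, 0, 0, 0, 0], [0, -0.22, 0, 0, 0, 0], [0, -0.22, -0.2, 0, 0, 0]]

```text
time_s: 7.92
eef_pos: [576.5, -156.0, 296.8]
ee_rot: [0.0, 0.696, 0.718, -0.001]
force: [0.1, 0.4, 0.3]
grip_width: 1.001
```

```bash
python3 - <<'E'
from h import *; from rig import ctrl,viewer
s=ctrl.sense(); c=viewer.calibration("wrist"); im=viewer.capture("wrist"); cv2.imwrite("pics/w7.png",im[:,:,::-1]); print(s["eef_pos"],s["force"],s["grip_width"],s["time_s"])
cv2.imwrite("pics/w7_c.png",cv2.resize(im[140:360,190:390,::-1],None,fx=2.7,fy=2.7,interpolation=cv2.INTER_CUBIC))
import pickle; pickle.dump((c,s),open("w7.pkl","wb"))
E
```

```text
[ 576.50638611 -155.99854268  296.7867251 ] [0.10862814 0.4323125  0.29668247] 1.0012603924037116 7.925
```

View pics/w7_c.png

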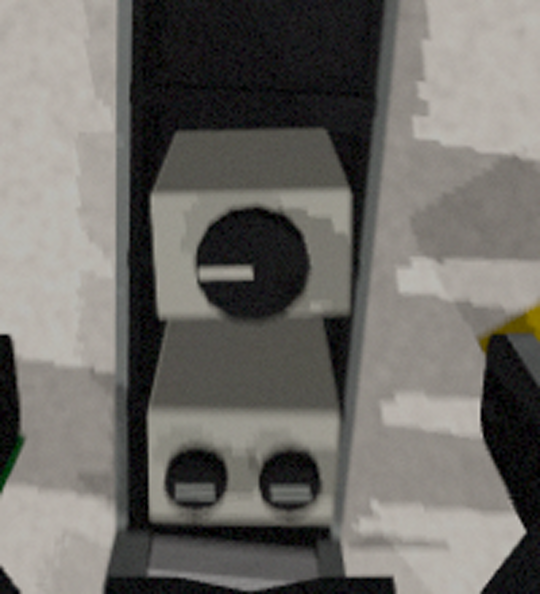

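```bash
python3 - <<'E'
from h import *; import pickle
c,s=pickle.load(open("w7.pkl","rb"))
f=lambda a:np.array(a)/2.7+[190,140]-.35
P=px2w(c,f([(152,193),(350,190),(347,315),(158,318)]),80);print(P[:,:2].round(1).tolist(),P.mean(0))
P=px2w(c,f([(150,410),(338,406),(335,522),(150,524)]),90);print(P[:,:2].round(1).tolist(),P.mean(0))
E
```

```text
[[554.3, -139.1], [602.1, -136.8], [603.6, -170.0], [555.6, -172.4]] [ 578.8788169  -154.59421648   80.        ]
[[554.5, -193.1], [601.6, -190.4], [603.2, -225.9], [554.1, -228.2]] [ 578.38761643 -209.38147917   90.        ]
```

Well aligned. Descend to TCP z≈213.

Request:
drive_tool:
  rows:
    - [[0, 0.01, -0.4, 0, 0, 0.01], [0, 0.01, -0.75, 0, 0, 0.01], [0, 0.01, -0.83, 0, 0, 0.01]]

```text
time_s: 8.35
eef_pos: [575.6, -154.0, 208.5]
ee_rot: [-0.004, 0.69, 0.724, -0.003]
force: [0.5, -0.4, 0.5]
grip_width: 1.001
```

Request:
drive_tool:
  rows:
    - [[0, 0, 0, 0, 0, 0], [0, 0, 0, 0, 0, 0], [0, 0, 0, 0, 0, 0], [0, 0, 0, 0, 0, 0], [0, 0, 0, 0, 0, 0]]
  fingers: -1
  force: 50

```text
time_s: 8.98
eef_pos: [576.1, -154.1, 210.3]
ee_rot: [-0.003, 0.69, 0.724, -0.002]
force: [0.6, 1.1, 6.5]
grip_width: 0.583
```

Request:
drive_tool:
  rows:
    - [[0, 0, 0.3, 0, 0, 0], [0, 0, 0.7, 0, 0, 0], [0, 0, 1.0, 0, 0, 0], [0, 0, 1.0, 0, 0, 0]]

```text
time_s: 9.48
eef_pos: [576.2, -154.2, 312.4]
ee_rot: [-0.001, 0.69, 0.724, -0.001]
force: [0.5, 0.8, -2.3]
grip_width: 0.58
```

Request:
drive_tool:
  rows:
    - [[0.02, 0.4, 0.1, 0, 0, 0.01], [0.04, 0.9, 0.1, 0, 0, 0.03], [0.04, 0.95, 0.1, 0, 0, 0.03]]

```text
time_s: 9.85
eef_pos: [579.9, -56.5, 320.8]
ee_rot: [-0.002, 0.671, 0.741, -0.002]
force: [-0.3, -1.7, -1.7]
grip_width: 0.58
```

Request:
drive_tool:
  rows:
    - [[0.02, 0.5, 0, 0, 0, 0], [0.04, 0.95, 0, 0, 0, 0], [0.04, 0.95, 0, 0, 0, 0]]

```text
time_s: 10.22
eef_pos: [583.7, 40.5, 319.4]
ee_rot: [-0.003, 0.67, 0.742, -0.002]
force: [-0.1, -0.8, -2.2]
grip_width: 0.575
```

Request:
drive_tool:
  rows:
    - [[0.02, 0.4, 0, 0, 0, 0], [0.04, 0.8, 0, 0, 0, 0], [0.04, 0.9, 0, 0, 0, 0]]

```text
time_s: 10.6
eef_pos: [587.7, 131.1, 318.2]
ee_rot: [-0.003, 0.67, 0.742, -0.003]
force: [0.8, -0.2, -2.9]
grip_width: 0.58
```

Request:
drive_tool:
  rows:
    - [[0, -0.01, -0.4, 0, 0, 0], [0, -0.015, -0.8, 0, 0, 0], [0, -0.015, -0.98, 0, 0, -0.005], [0, -0.015, -1, 0, 0, -0.005]]

```text
time_s: 11.1
eef_pos: [587.8, 128.8, 217.5]
ee_rot: [-0.004, 0.673, 0.739, -0.004]
force: [-0.0, 0.7, -1.9]
grip_width: 0.581
```

```bash
python3 - <<'E'
from h import *; from rig import ctrl,viewer
s=ctrl.sense(); c=viewer.calibration("wrist"); im=viewer.capture("wrist"); cv2.imwrite("pics/w8.png",im[:,:,::-1]); print(s["eef_pos"],s["force"],s["grip_width"])
E
```

```text
[587.83149035 128.77978146 217.52166573] [-0.01980761  0.66918462 -1.87047536] 0.5812567696246372
```

View pics/w8.png

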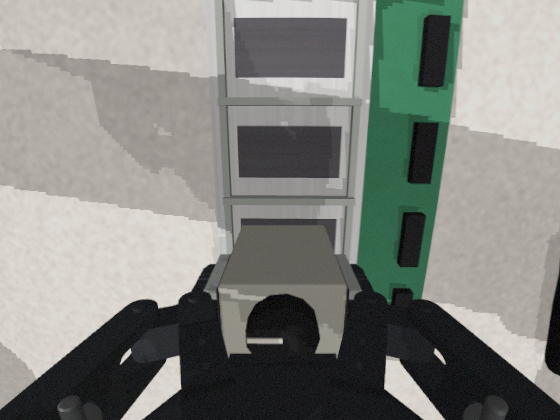

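Request:
drive_tool:
  rows:
    - [[0, 0.01, -0.04, 0, 0, 0], [0, 0.01, -0.065, 0, 0, 0], [0, 0.01, -0.07, 0, 0, 0]]

```text
time_s: 11.52
eef_pos: [588.1, 130.1, 211.8]
ee_rot: [-0.003, 0.673, 0.739, -0.003]
force: [-0.7, 0.2, -3.2]
grip_width: 0.58
```

Request:
drive_tool:
  rows:
    - [[0, 0, -0.01, 0, 0, 0], [0, 0, -0.025, 0, 0, 0], [0, 0, -0.025, 0, 0, 0]]

```text
time_s: 11.9
eef_pos: [588.2, 130.1, 210.3]
ee_rot: [-0.003, 0.673, 0.739, -0.003]
force: [-3.5, -1.2, 5.5]
grip_width: 0.582
```

Request:
drive_tool:
  rows:
    - [[0, 0, 0, 0, 0, 0], [0, 0, 0, 0, 0, 0], [0, 0, 0, 0, 0, 0], [0, 0, 0, 0, 0, 0]]
  fingers: 1

```text
time_s: 12.4
eef_pos: [588.2, 130.1, 210.3]
ee_rot: [-0.003, 0.673, 0.74, -0.003]
force: [0.6, -0.3, 0.2]
grip_width: 0.998
```

Request:
drive_tool:
  rows:
    - [[0, 0, 0.3, 0, 0, 0], [0, 0, 0.8, 0, 0, 0], [0, 0, 1, 0, 0, 0]]

```text
time_s: 12.78
eef_pos: [588.4, 130.2, 313.2]
ee_rot: [-0.001, 0.673, 0.74, -0.001]
force: [0.2, 0.4, -0.6]
grip_width: 0.999
```

Request:
drive_tool:
  rows:
    - [[-0.02, -0.5, 0, 0, 0, 0], [-0.04, -1, 0, 0, 0, -0.02], [-0.04, -1, 0, 0, 0, -0.04]]

```text
time_s: 13.15
eef_pos: [584.4, 27.4, 313.2]
ee_rot: [-0.001, 0.698, 0.716, -0.001]
force: [-0.1, 0.8, 0.3]
grip_width: 1.003
```

```bash
python3 - <<'E'
from h import *; from rig import ctrl,viewer
s=ctrl.sense(); im=viewer.capture("wrist"); cv2.imwrite("pics/w9.png",im[:,:,::-1]); print(s["eef_pos"],s["force"],s["grip_width"])
E
```

```text
[584.364509    27.3726333  313.20350656] [-0.09835619  0.81199776  0.27719056] 1.0026934844517628
```

View pics/w9.png

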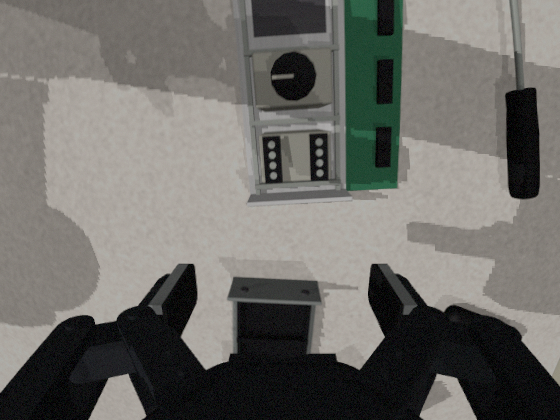

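Request:
drive_tool:
  rows:
    - [[-0.02, -0.5, 0, 0, 0, 0], [-0.03, -1, 0, 0, 0, 0.0], [-0.03, -1, 0, 0, 0, 0.0]]

```text
time_s: 13.58
eef_pos: [581.4, -72.7, 313.0]
ee_rot: [-0.001, 0.699, 0.716, -0.001]
force: [-0.7, 0.4, 0.1]
grip_width: 0.997
```

Request:
drive_tool:
  rows:
    - [[-0.02, -0.5, 0, 0, 0, 0], [-0.04, -1, 0, 0, 0, 0.0], [-0.04, -1, 0, 0, 0, 0.0]]

```text
time_s: 13.95
eef_pos: [577.6, -173.8, 312.8]
ee_rot: [-0.001, 0.699, 0.715, -0.001]
force: [-0.7, 0.1, -0.3]
grip_width: 0.997
```

Request:
drive_tool:
  rows:
    - [[-0.01, -0.2, 0, 0, 0, 0], [-0.01, -0.33, 0, 0, 0, 0.0], [-0.01, -0.33, -0.1, 0, 0, 0.01]]

```text
time_s: 14.32
eef_pos: [576.7, -207.3, 302.9]
ee_rot: [-0.001, 0.694, 0.72, -0.001]
force: [-0.0, 0.5, 1.1]
grip_width: 0.998
```

```bash
python3 - <<'E'
from h import *; from rig import ctrl,viewer
s=ctrl.sense(); c=viewer.calibration("wrist"); im=viewer.capture("wrist"); print(s["eef_pos"],s["force"],s["grip_width"],s["time_s"])
cv2.imwrite("pics/w10_c.png",cv2.resize(im[140:360,190:390,::-1],None,fx=2.7,fy=2.7,interpolation=cv2.INTER_CUBIC))
import pickle; pickle.dump((c,s),open("w10.pkl","wb"))
E
```

```text
[ 576.71478843 -207.26393451  302.90522143] [-0.02989736  0.51231922  1.06689219] 0.9978488244138534 14.325
```

View pics/w10_c.png

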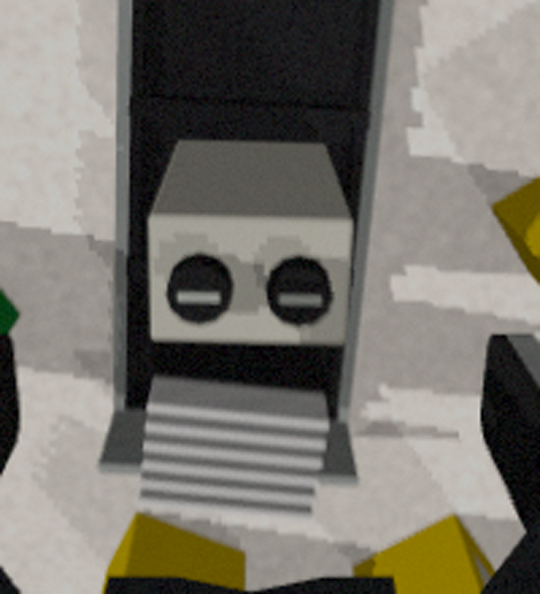

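```bash
python3 - <<'E'
from h import *; import pickle
c,s=pickle.load(open("w10.pkl","rb"))
f=lambda a:np.array(a)/2.7+[190,140]-.35
P=px2w(c,f([(150,215),(350,217),(348,344),(152,342)]),90);print(P[:,:2].round(1).tolist(),P.mean(0))
P=px2w(c,f([(147,406),(327,413),(312,512),(141,496)]),90);print(P[:,:2].round(1).tolist(),P.mean(0))
E
```

```text
[[554.0, -194.4], [601.8, -193.1], [603.9, -226.8], [554.5, -228.2]] [ 578.56469119 -210.64584221   90.        ]
[[553.2, -246.8], [600.0, -247.0], [598.0, -278.3], [551.4, -275.0]] [ 575.65800507 -261.79043504   90.        ]
```

Request:
drive_tool:
  rows:
    - [[0, -0.03, -0.4, 0, 0, 0], [0, -0.03, -0.73, 0, 0, 0], [0, -0.03, -0.79, 0, 0, 0]]

```text
time_s: 14.75
eef_pos: [576.0, -208.7, 219.5]
ee_rot: [-0.005, 0.693, 0.721, -0.002]
force: [1.0, 0.3, -0.8]
grip_width: 0.998
```

Request:
drive_tool:
  rows:
    - [[0, 0, 0, 0, 0, 0], [0, 0, 0, 0, 0, 0], [0, 0, 0, 0, 0, 0], [0, 0, 0, 0, 0, 0], [0, 0, 0, 0, 0, 0]]
  fingers: -1
  force: 50

```text
time_s: 15.38
eef_pos: [576.3, -208.8, 221.0]
ee_rot: [-0.003, 0.693, 0.721, -0.001]
force: [-0.8, 1.8, 6.7]
grip_width: 0.581
```

Request:
drive_tool:
  rows:
    - [[0, 0, 0.3, 0, 0, 0], [0, 0, 0.7, 0, 0, 0], [0, 0, 1.0, 0, 0, 0], [0, 0, 1.0, 0, 0, 0]]

```text
time_s: 15.88
eef_pos: [576.5, -208.8, 323.3]
ee_rot: [-0.001, 0.693, 0.721, -0.001]
force: [0.1, 0.0, -0.7]
grip_width: 0.585
```

Request:
drive_tool:
  rows:
    - [[0.01, 0.4, 0.15, 0, 0, 0.01], [0.02, 0.9, 0.15, 0, 0, 0.03], [0.02, 0.98, 0.15, 0, 0, 0.03]]

```text
time_s: 16.25
eef_pos: [578.3, -108.3, 337.0]
ee_rot: [-0.002, 0.674, 0.738, -0.001]
force: [0.6, 0.1, -1.2]
grip_width: 0.578
```

Request:
drive_tool:
  rows:
    - [[0.01, 0.5, 0, 0, 0, 0], [0.02, 0.98, 0, 0, 0, 0], [0.02, 0.98, 0, 0, 0, 0]]

```text
time_s: 16.62
eef_pos: [580.1, -8.3, 335.9]
ee_rot: [-0.003, 0.673, 0.739, -0.002]
force: [-0.4, 0.2, -0.9]
grip_width: 0.581
```

Request:
drive_tool:
  rows:
    - [[0.01, 0.5, 0, 0, 0, 0], [0.02, 0.98, 0, 0, 0, 0], [0.02, 0.98, 0, 0, 0, 0]]

```text
time_s: 17.0
eef_pos: [582.2, 91.1, 334.8]
ee_rot: [-0.004, 0.672, 0.74, -0.002]
force: [-0.0, -0.5, -1.1]
grip_width: 0.583
```

Request:
drive_tool:
  rows:
    - [[0.01, 0.5, 0, 0, 0, 0], [0.01, 0.9, 0, 0, 0, 0], [0.01, 0.93, 0, 0, 0, 0]]

```text
time_s: 17.38
eef_pos: [583.4, 184.5, 333.9]
ee_rot: [-0.004, 0.672, 0.74, -0.002]
force: [-0.1, -0.1, -1.3]
grip_width: 0.581
```

Request:
drive_tool:
  rows:
    - [[0, 0.02, -0.4, 0, 0, 0], [0, 0.03, -0.8, 0, 0, 0], [0, 0.03, -0.98, 0, 0, 0], [0, 0.03, -1, 0, 0, 0]]

```text
time_s: 17.88
eef_pos: [583.7, 186.4, 233.3]
ee_rot: [-0.004, 0.673, 0.74, -0.003]
force: [0.5, -0.5, -1.0]
grip_width: 0.58
```

```bash
python3 - <<'E'
from h import *; from rig import ctrl,viewer
s=ctrl.sense(); c=viewer.calibration("wrist"); im=viewer.capture("wrist"); cv2.imwrite("pics/w11.png",im[:,:,::-1]); print(s["eef_pos"],s["force"],s["grip_width"])
im=viewer.capture("side"); cv2.imwrite("pics/s11.png",cv2.resize(im[150:360,120:340,::-1],None,fx=2.8,fy=2.8))
E
```

```text
[583.71296914 186.3670664  233.25580794] [ 0.49171086 -0.46291576 -1.03867124] 0.5804645886402211
```

View pics/w11.png

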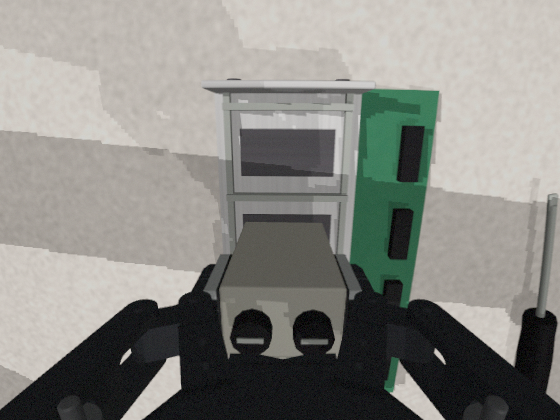

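View pics/s11.png

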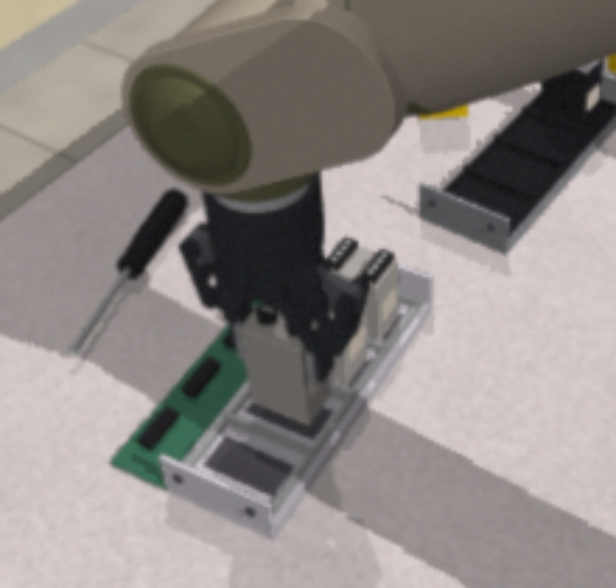

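Request:
drive_tool:
  rows:
    - [[0, 0.005, -0.06, 0, 0, 0], [0, 0.005, -0.11, 0, 0, 0], [0, 0.005, -0.11, 0, 0, 0], [0, 0.005, -0.115, 0, 0, 0]]

```text
time_s: 18.48
eef_pos: [583.9, 187.5, 223.7]
ee_rot: [-0.003, 0.672, 0.74, -0.002]
force: [-0.2, 0.2, -1.6]
grip_width: 0.581
```

Request:
drive_tool:
  rows:
    - [[0, 0, -0.02, 0, 0, 0], [0, 0, -0.035, 0, 0, 0], [0, 0, -0.035, 0, 0, 0], [0, 0, -0.035, 0, 0, 0]]

```text
time_s: 18.98
eef_pos: [584.0, 187.5, 221.0]
ee_rot: [-0.003, 0.672, 0.74, -0.002]
force: [-2.9, -0.8, 6.3]
grip_width: 0.584
```

Request:
drive_tool:
  rows:
    - [[0, 0, 0, 0, 0, 0], [0, 0, 0, 0, 0, 0], [0, 0, 0, 0, 0, 0], [0, 0, 0, 0, 0, 0]]
  fingers: 1

```text
time_s: 19.48
eef_pos: [584.0, 187.5, 220.9]
ee_rot: [-0.003, 0.672, 0.74, -0.002]
force: [0.2, 0.1, 0.3]
grip_width: 1.002
```

Request:
drive_tool:
  rows:
    - [[0, 0, 0.3, 0, 0, 0], [0, 0, 0.8, 0, 0, 0], [0, 0, 1, 0, 0, 0]]

```text
time_s: 19.85
eef_pos: [584.1, 187.6, 323.9]
ee_rot: [-0.002, 0.672, 0.74, -0.0]
force: [-0.4, -0.8, 0.7]
grip_width: 1.001
```

Request:
drive_tool:
  rows:
    - [[-0.02, -0.5, 0, 0, 0, 0], [-0.02, -1, 0, 0, 0, -0.03], [-0.02, -1, 0, 0, 0, -0.04]]

```text
time_s: 20.23
eef_pos: [582.3, 84.9, 324.0]
ee_rot: [-0.002, 0.697, 0.717, -0.0]
force: [-0.7, -0.1, 0.3]
grip_width: 1.0
```

Request:
drive_tool:
  rows:
    - [[-0.02, -0.5, 0, 0, 0, 0], [-0.02, -1, 0, 0, 0, -0.03], [-0.02, -1, 0, 0, 0, -0.05]]

```text
time_s: 20.6
eef_pos: [580.4, -17.2, 324.0]
ee_rot: [-0.002, 0.726, 0.688, -0.0]
force: [-0.1, 0.4, -0.6]
grip_width: 1.0
```

```bash
python3 - <<'E'
from h import *; from rig import ctrl,viewer
s=ctrl.sense(); im=viewer.capture("wrist"); cv2.imwrite("pics/w12.png",im[:,:,::-1]); print(s["eef_pos"],s["ee_rot"])
E
```

```text
[580.36330194 -17.2479562  323.95571916] [-1.62358954e-03  7.25966474e-01  6.87728162e-01 -1.32861693e-04]
```

View pics/w12.png

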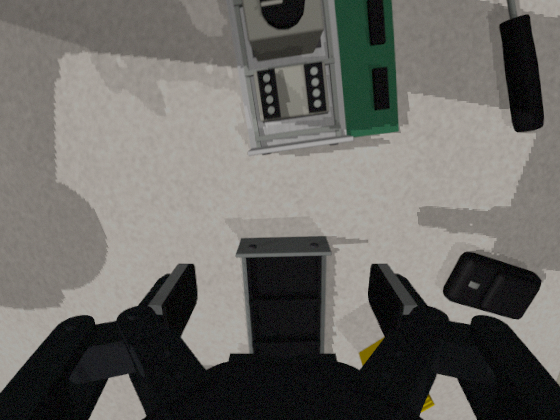

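Request:
drive_tool:
  rows:
    - [[-0.02, -0.5, 0, 0, 0, 0], [-0.03, -1, 0, 0, 0, 0], [-0.03, -1, 0, 0, 0, 0]]

```text
time_s: 21.02
eef_pos: [577.5, -116.8, 323.8]
ee_rot: [-0.002, 0.726, 0.687, 0.0]
force: [0.0, 0.8, 0.2]
grip_width: 1.0
```

Request:
drive_tool:
  rows:
    - [[-0.02, -0.5, 0, 0, 0, 0], [-0.03, -1, 0, 0, 0, 0], [-0.03, -1, 0, 0, 0, 0]]

```text
time_s: 21.4
eef_pos: [574.7, -217.6, 323.4]
ee_rot: [-0.002, 0.727, 0.687, 0.0]
force: [0.7, 0.5, -0.1]
grip_width: 1.007
```

Request:
drive_tool:
  rows:
    - [[-0.01, -0.3, 0, 0, 0, 0], [-0.01, -0.42, 0, 0, 0, 0], [-0.01, -0.42, -0.15, 0, 0, 0]]

```text
time_s: 21.78
eef_pos: [574.2, -258.7, 308.7]
ee_rot: [-0.001, 0.727, 0.687, 0.0]
force: [0.1, 0.1, 0.4]
grip_width: 1.005
```

```bash
python3 - <<'E'
from h import *; from rig import ctrl,viewer
s=ctrl.sense(); c=viewer.calibration("wrist"); im=viewer.capture("wrist"); print(s["eef_pos"],s["ee_rot"],s["time_s"])
cv2.imwrite("pics/w13_c.png",cv2.resize(im[140:360,170:410,::-1],None,fx=2.7,fy=2.7,interpolation=cv2.INTER_CUBIC))
import pickle; pickle.dump((c,s),open("w13.pkl","wb"))
E
```

```text
[ 574.20362842 -258.69550596  308.65323716] [-9.62503814e-04  7.26629560e-01  6.87028678e-01  3.89584715e-04] 21.775
```

View pics/w13_c.png

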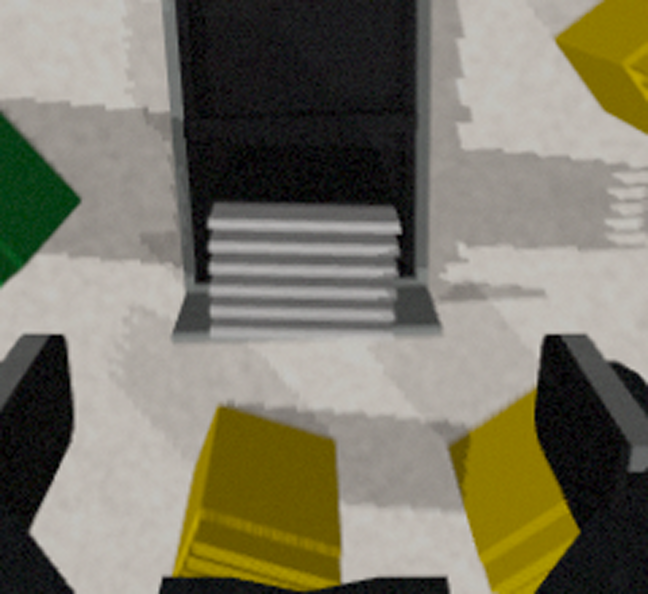

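```bash
python3 - <<'E'
from h import *; import pickle
c,s=pickle.load(open("w13.pkl","rb"))
f=lambda a:np.array(a)/2.7+[170,140]-.35
P=px2w(c,f([(207,222),(402,224),(393,336),(210,337)]),90);print(P[:,:2].round(1).tolist(),P.mean(0))
print(px2w(c,f([(80,200),(557,42),(220,405)]),[0,80,0]))
E
```

```text
[[552.9, -246.9], [600.9, -250.1], [598.0, -280.7], [550.7, -278.3]] [ 575.63395354 -264.00275253   90.        ]
[[ 493.91116879 -266.26572827    0.        ]
 [ 641.08874431 -208.6334576    80.        ]
 [ 537.4219764  -353.76098356    0.        ]]
```

Request:
drive_tool:
  rows:
    - [[0, -0.045, -0.4, 0, 0, 0], [-0.005, -0.045, -0.8, 0, 0, 0], [-0.005, -0.045, -0.94, 0, 0, 0]]

```text
time_s: 22.2
eef_pos: [573.0, -261.1, 208.8]
ee_rot: [-0.006, 0.726, 0.688, -0.001]
force: [0.7, -0.5, 0.3]
grip_width: 1.001
```

Request:
drive_tool:
  rows:
    - [[0, 0, 0, 0, 0, 0], [0, 0, 0, 0, 0, 0], [0, 0, 0, 0, 0, 0], [0, 0, 0, 0, 0, 0], [0, 0, 0, 0, 0, 0]]
  fingers: -1
  force: 50

```text
time_s: 22.82
eef_pos: [573.4, -261.1, 210.5]
ee_rot: [-0.005, 0.726, 0.688, -0.0]
force: [-0.1, 2.2, 6.6]
grip_width: 0.578
```

Request:
drive_tool:
  rows:
    - [[0, 0, 0.3, 0, 0, 0], [0, 0, 0.7, 0, 0, 0], [0, 0, 1.0, 0, 0, 0], [0, 0, 1.0, 0, 0, 0]]

```text
time_s: 23.32
eef_pos: [573.5, -261.2, 312.7]
ee_rot: [-0.002, 0.726, 0.688, 0.0]
force: [0.1, 0.1, -2.0]
grip_width: 0.574
```

```bash
python3 - <<'E'
from h import *; from rig import ctrl,viewer
s=ctrl.sense(); im=viewer.capture("wrist"); cv2.imwrite("pics/w14.png",im[:,:,::-1]); print(s["eef_pos"],s["ee_rot"])
E
```

```text
[ 573.46162795 -261.2330837   312.70362357] [-2.38692345e-03  7.26159172e-01  6.87522384e-01  3.63306097e-04]
```

View pics/w14.png

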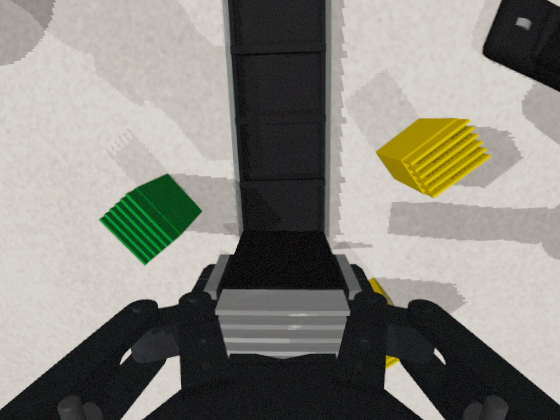

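Request:
drive_tool:
  rows:
    - [[0.0, 0.4, 0.2, 0, 0, 0.01], [0.01, 0.9, 0.35, 0, 0, 0.03], [0.01, 1, 0.35, 0, 0, 0.03]]

```text
time_s: 23.75
eef_pos: [574.2, -158.7, 345.0]
ee_rot: [-0.005, 0.709, 0.705, -0.0]
force: [-0.1, 0.0, -1.6]
grip_width: 0.58
```

Request:
drive_tool:
  rows:
    - [[0.01, 0.5, 0, 0, 0, 0.01], [0.01, 1, 0, 0, 0, 0.03], [0.01, 1, 0, 0, 0, 0.03]]

```text
time_s: 24.12
eef_pos: [575.1, -56.4, 343.3]
ee_rot: [-0.006, 0.691, 0.723, -0.001]
force: [-0.2, -0.4, -1.5]
grip_width: 0.584
```

Request:
drive_tool:
  rows:
    - [[0.01, 0.5, 0, 0, 0, 0.01], [0.01, 1, 0, 0, 0, 0.03], [0.01, 1, 0, 0, 0, 0.03]]

```text
time_s: 24.5
eef_pos: [576.1, 45.1, 341.8]
ee_rot: [-0.007, 0.673, 0.74, -0.002]
force: [1.1, -0.4, -2.3]
grip_width: 0.581
```

Request:
drive_tool:
  rows:
    - [[0.01, 0.5, 0, 0, 0, 0], [0.01, 1, 0, 0, 0, 0], [0.01, 1, 0, 0, 0, 0]]

```text
time_s: 24.88
eef_pos: [577.2, 146.1, 340.5]
ee_rot: [-0.008, 0.672, 0.741, -0.002]
force: [-0.1, -0.3, -1.9]
grip_width: 0.581
```

Request:
drive_tool:
  rows:
    - [[0.01, 0.5, 0, -0.005, -0.009, 0], [0.01, 0.95, 0, -0.005, -0.009, 0], [0.01, 0.97, 0, -0.005, -0.009, 0], [0.01, 0.97, -0.2, -0.005, -0.009, 0]]

```text
time_s: 25.38
eef_pos: [579.2, 241.4, 320.7]
ee_rot: [0.001, 0.673, 0.74, 0.0]
force: [-0.3, 0.2, -1.9]
grip_width: 0.579
```

Request:
drive_tool:
  rows:
    - [[-0.01, 0.015, -0.4, 0, 0, 0], [-0.01, 0.02, -0.8, 0, 0, 0], [-0.01, 0.02, -0.98, 0, 0, 0], [-0.01, 0.02, -0.99, 0, 0, 0]]

```text
time_s: 25.88
eef_pos: [578.7, 242.1, 221.0]
ee_rot: [0.001, 0.673, 0.74, -0.001]
force: [0.8, 0.2, -0.8]
grip_width: 0.579
```

```bash
python3 - <<'E'
from h import *; from rig import ctrl,viewer
s=ctrl.sense(); im=viewer.capture("wrist"); cv2.imwrite("pics/w15.png",im[:,:,::-1]); print(s["eef_pos"],s["ee_rot"])
im=viewer.capture("side"); cv2.imwrite("pics/s15.png",cv2.resize(im[150:360,120:340,::-1],None,fx=2.8,fy=2.8))
E
```

```text
[578.65523147 242.10100614 220.95901897] [ 8.14006934e-04  6.73108910e-01  7.39542691e-01 -5.83716318e-04]
```

View pics/w15.png

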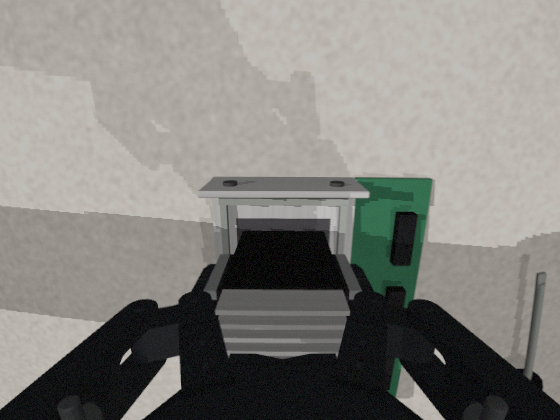

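View pics/s15.png

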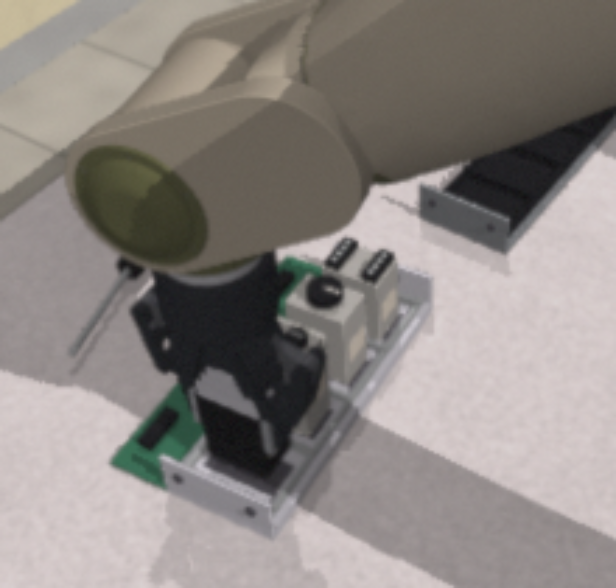

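Request:
drive_tool:
  rows:
    - [[0, 0.01, -0.05, 0, 0, 0], [0, 0.01, -0.09, 0, 0, 0], [0, 0.01, -0.09, 0, 0, 0], [0, 0.01, -0.09, 0, 0, 0]]

```text
time_s: 26.48
eef_pos: [578.9, 243.9, 214.1]
ee_rot: [0.002, 0.673, 0.74, 0.001]
force: [0.8, -0.7, -2.4]
grip_width: 0.581
```

Request:
drive_tool:
  rows:
    - [[0, 0, -0.01, 0, 0, 0], [0, 0, -0.025, 0, 0, 0], [0, 0, -0.025, 0, 0, 0]]

```text
time_s: 26.85
eef_pos: [578.8, 243.9, 211.5]
ee_rot: [0.002, 0.673, 0.74, 0.001]
force: [-0.2, -0.6, -1.6]
grip_width: 0.578
```

Request:
drive_tool:
  rows:
    - [[0, 0, -0.01, 0, 0, 0], [0, 0, -0.02, 0, 0, 0], [0, 0, -0.02, 0, 0, 0]]

```text
time_s: 27.22
eef_pos: [578.9, 243.9, 210.6]
ee_rot: [0.002, 0.673, 0.74, 0.001]
force: [-3.1, -0.4, 6.8]
grip_width: 0.577
```

Contact. Release, lift and move clear for the checks.

Request:
drive_tool:
  rows:
    - [[0, 0, 0, 0, 0, 0], [0, 0, 0, 0, 0, 0], [0, 0, 0, 0, 0, 0], [0, 0, 0, 0, 0, 0]]
  fingers: 1

```text
time_s: 27.72
eef_pos: [578.9, 243.9, 210.5]
ee_rot: [0.002, 0.673, 0.74, 0.001]
force: [-0.2, -0.5, 0.1]
grip_width: 1.0
```

Request:
drive_tool:
  rows:
    - [[0, 0, 0.3, 0, 0, 0], [0, 0, 0.8, 0, 0, 0], [0, 0, 1, 0, 0, 0]]

```text
time_s: 28.1
eef_pos: [579.1, 244.0, 313.6]
ee_rot: [0.003, 0.673, 0.74, 0.003]
force: [0.3, 0.8, -0.1]
grip_width: 1.0
```

Request:
drive_tool:
  rows:
    - [[0, -0.5, 0.4, 0, 0, 0], [0, -1, 0.8, 0, 0, 0], [0, -1, 1, 0, 0, 0]]

```text
time_s: 28.48
eef_pos: [579.2, 141.3, 415.8]
ee_rot: [0.004, 0.674, 0.739, 0.003]
force: [0.0, 0.8, -0.1]
grip_width: 1.0
```

```bash
python3 - <<'E'
from h import *; from rig import ctrl,viewer
s=ctrl.sense(); im=viewer.capture("wrist"); cv2.imwrite("pics/w16.png",im[:,:,::-1]); print(s["eef_pos"],s["ee_rot"])
E
```

```text
[579.15456761 141.33346485 415.79126553] [0.00422188 0.67394097 0.73876491 0.00348568]
```

View pics/w16.png

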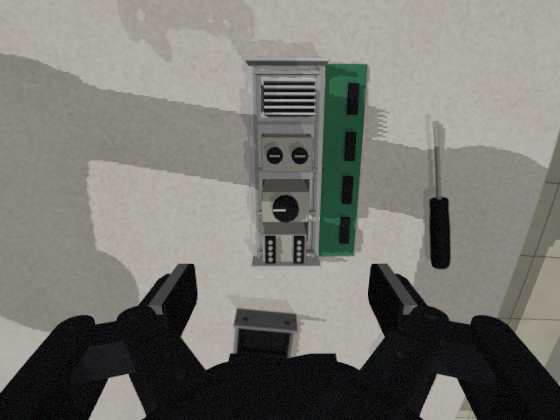

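Request:
drive_tool:
  rows:
    - [[-0.4, -0.5, 0, 0, 0, 0], [-0.8, -1, 0, 0, 0, 0], [-1, -1, 0, 0, 0, 0]]

```text
time_s: 28.9
eef_pos: [477.8, 40.5, 417.8]
ee_rot: [0.005, 0.675, 0.738, 0.005]
force: [0.8, 1.5, 0.6]
grip_width: 1.001
```

Request:
drive_tool:
  rows:
    - [[-0.3, -0.5, 0, 0, 0, 0], [-0.6, -1, 0, 0, 0, 0], [-0.6, -1, 0, 0, 0, 0]]

```text
time_s: 29.28
eef_pos: [416.6, -61.4, 417.5]
ee_rot: [0.005, 0.676, 0.737, 0.004]
force: [-0.0, 1.7, -0.3]
grip_width: 0.999
```

```bash
python3 - <<'E'
from h import *; from rig import ctrl,viewer
im=viewer.capture("side"); a=cv2.resize(im[180:360,140:300,::-1],None,fx=3.2,fy=3.2,interpolation=cv2.INTER_CUBIC)
cv2.imwrite("pics/s17.png",a)
im=viewer.capture("top"); cv2.imwrite("pics/t17.png",cv2.resize(im[145:230,130:260,::-1],None,fx=6,fy=6,interpolation=cv2.INTER_CUBIC))
print(ctrl.sense()["time_s"],ctrl.sense()["eef_pos"])
E
```

```text
29.375 [417.83463301 -59.37558156 417.52925656]
```

View pics/s17.png

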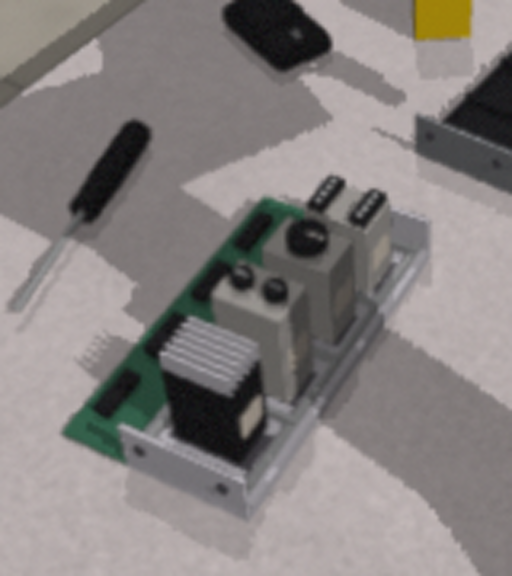

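View pics/t17.png

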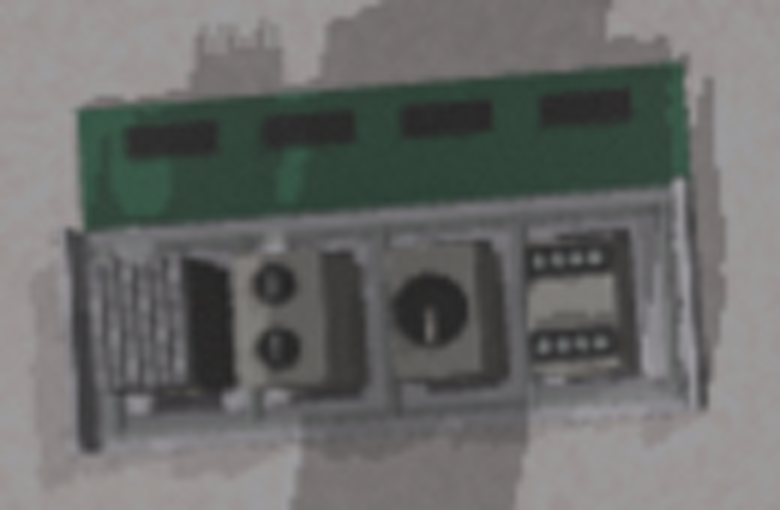

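```bash
python3 - <<'E'
from h import *; from rig import ctrl,viewer
c=viewer.calibration("top")
e=np.array([(138,322),(281,317),(438,315),(574,306)])/6+[130,145]-.4
print(px2w(c,e,[90,90,80,72]).round(1))
ctrl.finish_job()
E
```

```text
[[577.7 237.   90. ]
 [580.3 183.   90. ]
 [582.3 125.9  80. ]
 [586.9  75.6  72. ]]
the job is handed in; nothing more can be done
```

I moved all four modules into the aluminium rack in reverse order and handed the job in at about 29.4 s. From left to right they now stand finned, fused, dial, terminal; in the full rack they stood terminal, dial, fused, finned.

- **Placing:** I lowered each module until the force showed it touching. That happened within about 0.5 mm of the gripper height where I had picked it up, and both racks hold modules 10 mm above the bench, so each should be on its bay floor. I then opened the gripper and lifted clear.
- **Final pictures:** the wrist, top and side views show one upright module per bay, long side front to back. The arm was clear of both racks, and the yellow and green look-alikes were not touched.
- **Position check:** the last top-camera centres were within about 4 mm of the bay centres that camera gave. The room to spare is about 9–10 mm on each side.
- **Disagreement:** the wrist and top cameras differed by 3–6 mm in x throughout. I used values in between, and it caused no trouble.
- **Forces:** the largest contact reading at the end of a move was about 20 N, as the terminal module touched down.

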